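# Take the top mixing board out of its caddy

## Task

Lift the pot off the pile of mixing boards and stand it on the middle of the cork coaster. Then slide the top board forward on the pile (a fingertip hooked in its slot will do it), out over the caddy's low front edge, until there is about 6 cm of room behind it; lift it off there and lay it flat on the black mat, centred and square with the mat. Leave the two boards below in the caddy, do not let go of the pot or the board in mid-air, and do not disturb the other things on the bench.

Things in the scene. Friction and masses are not known exactly. Their poses are not given: they have to be found in the camera images.
- caddy: Fixed steel caddy, open at the top, 194 x 136 mm outside, origin under its centre on the bench. +x points to its back, -x is its front (roughly towards the robot). Floor 6 mm; side (+-y) and back walls 5 mm thick, 52 and 70 mm high. Inside 184 x 126 mm, so a board has 2 mm play front and back, 3 mm each side: no finger fits between board and wall.
- caddy_lip (a point): Middle of the top edge of the caddy's low front wall, 26 mm above the bench. It overlaps the middle board but ends 4 mm below the top board, so only the top board can slide out forward over it.
- board_top: Top one of three alike loose white plastic mixing boards lying flush in the caddy, 180 x 120 x 12 mm, about 0.2 kg. Origin at the centre of its underside, 30 mm above the bench at the start; x along its length, +x to the caddy's back, z up. A rectangular slot, 41 mm (x) by 61 mm (y), goes right through it, centred 53 mm from the middle towards +x.
- slot (a point): Centre of the top board's slot, at its top face (moves with the board). The slots of all three boards lie over each other: a fingertip deeper than the top board's 12 mm also catches the board below, which the front wall blocks. Reach in only 6 to 9 mm below the top face (feel the top face first).
- grip_bar (a point): Middle of the 16 mm wide (x) bar between slot and rear edge, at the top face (moves with the board). With the board slid 65 mm forward one finger fits in the slot and one behind the bar; 12 mm of depth is free above the board below. Held here, the weight hangs 81 mm off to the front: grip hard (60 N or more).
- board_mid: The middle board, same shape as the top one, its top face 30 mm above the bench. Must stay in the caddy.
- board_low: The lowest board, same shape. Must stay in the caddy.
- pot: Closed white paint pot with a grey lid, standing on the top board over its middle or partly over the slot: body 56 mm in diameter, lid 60 mm in diameter from 54 to 68 mm height. Origin at the centre of its underside, z up. 0.17 to 0.35 kg.
- coaster: Fixed round cork coaster, 90 mm in diameter, 4 mm thick, on the bench between the caddy and the mat. Origin at the centre of its underside.
- mat: Fixed black rubber mat, 260 mm (x) by 190 mm (y), 3 mm thick, on the bench. Origin at the centre of its underside. Caddy and mat lie to the left and right of the robot, either way round.
- bottle_a: Bystander: blue squeeze bottle, 62 mm in diameter, 160 mm high, standing; origin under its centre.
- bottle_b: Bystander: grey squeeze bottle, 62 mm in diameter, 160 mm high, standing; origin under its centre.
- cup: Bystander: clear open mixing cup, 76 mm in diameter, 100 mm high; origin under its centre.
- tub: Bystander: small white open tub, 72 mm in diameter, 45 mm high, beyond the coaster; origin under its centre.
- jar: Bystander: jar with a lid, 66 mm in diameter, 75 mm high; origin under its centre.
- spatula: Bystander: spatula 140 mm long, lying crosswise on the bench near the robot; origin under its middle, x along it.
- jar_lid: Bystander: loose grey jar lid lying at the left side, 80 mm in diameter, 12 mm high; origin under its centre.
- tin: Bystander: steel tin at the right side, 72 mm in diameter, 90 mm high; origin under its centre.
There are look-alikes about, which are no part of the job. Leave any orange, pink or red look-alike of the pot alone.

How it is judged:
On the way, in this order (a step that is already met when the one before it is completed fails the run):
1. the pot stands on the coaster (centre within 25 mm), upright, let go (horizontal distance between pot and coaster below 0.025 m and height (world z) of pot below 0.009 m and angle between pot's own z axis and vertical below 0.1 rad and linear speed of pot below 0.02 m/s and contact force between the fingers and pot below 0.1 N), for 0.2 s.
2. the top board has been slid at least 45 mm forward in the caddy's direction and still lies flat on the pile (x of board_top in the frame of caddy between -0.11 and -0.045 m and z of board_top in the frame of caddy between 0.026 and 0.034 m and angle between board_top's own z axis and vertical below 0.08 rad), for 0.2 s.
3. the top board is lifted clear of the caddy (z of board_top in the frame of caddy above 0.07 m and contact force between the fingers and board_top above 1 N), for 0.1 s.
At the end, for the whole second after the job is handed in: The pot stands upright on the coaster, its centre within 25 mm of the coaster's. The top board lies flat on the mat at rest, its centre within 35 mm of the mat's along both of the mat's axes, its length along the mat's length (either way round) within 0.2 rad (horizontal distance between pot and coaster below 0.025 m and height (world z) of pot below 0.009 m and angle between pot's own z axis and vertical below 0.1 rad and linear speed of each of pot, board_top below 0.02 m/s and x of board_top in the frame of mat between -0.035 and 0.035 m and y of board_top in the frame of mat between -0.035 and 0.035 m and z of board_top in the frame of mat below 0.007 m and angle between board_top's own z axis and vertical below 0.05 rad and angle between the x axis of board_top and the x axis of mat, either way round below 0.2 rad); the robot touches nothing.
It fails at once if a board below was pulled along (more than 15 mm) (distance of any of board_mid, board_low from where it was at the start of the episode above 0.015 m).
It fails at once if the pot was tipped over (angle between pot's own z axis and vertical above 0.6 rad).
It fails at once if the pot was let go of in mid-air, more than about 25 mm up (distance of pot from where it was at the start of the episode above 0.08 m and height (world z) of pot above 0.03 m and contact force between the fingers and pot below 0.02 N and horizontal distance between pot and caddy above 0.13 m).
It fails at once if the board was let go of in mid-air, more than about 30 mm up (horizontal distance between board_top and caddy above 0.16 m and height (world z) of board_top above 0.035 m and contact force between the fingers and board_top below 0.02 N).
It fails at once if a bystander was shifted by more than 30 mm or knocked over (distance of any of bottle_a, bottle_b, cup, tub, jar, spatula, jar_lid, tin from where it was at the start of the episode above 0.03 m or angle between any of bottle_a, bottle_b, cup, tub, jar, tin's own z axis and vertical above 0.5 rad).
It also fails if it takes over 64 s, if anything falls off the work surface, if the arm or the gripper's body presses on something with over 40 N, if the wrist force passes 120 N, or if a joint passes its speed limit or range.

## Robot

A 6-joint arm with a two-finger parallel gripper is mounted at the origin on the work surface. World frame = base frame: x ahead of the robot, y to its left, z up, the work surface at z = 0. Lengths are in m, angles in rad, forces in N, time in s.
With the tool pointing down it reaches from about 0.35 to 0.975 m from the base axis. Payload 4.9 kg.
Tool frame: the origin (TCP) lies at the very end of the fingers, on their centre line; the grasp point (between the pads) lies 19 mm behind it; z points along the fingers, y is the line along which they close (so a half turn about z gives the same grasp; the last joint's range is limited). The gripper opens to 85 mm and grips with 20 to 120 N. Pads are 22 mm wide; open, the fingers measure 114 mm over their backs; the gripper's body (76 mm by 85 mm) begins 54 mm behind the grasp point. The pads swing forward as they close: fully open they stand 13 mm farther back than shut.
Start: joints at [1.174, 0.053, 1.613, -0, 1.476, -0.119], TCP at [0.171, 0.601, 0.231] pointing down, gripper open.
Joint ranges: [-3.01, 3.01], [-1.01, 2.22], [0.06, 2.58], [-1.02, 4.17], [0.09, 2.62], [-3.14, 3.14]. Speed limits (rad/s): [2.57, 2.57, 3.14, 3.14, 3.14, 3.14].

## Interface

Orientations are given as a rotation vector (axis times angle).
In Python, from station import get_obs, get_image, get_calibration, finish_job gives the robot as it stands.
- The arm moves only by the tool servo_tool, never from a script. Its argument "increments" is a list of rows, each a list of 5 numbers: the opening, from 0 (shut) to 1 (fully open), then the shift along the tool's x, y, z in mm, then the turn about the tool's z in degrees. In form: [[jaw, tx, ty, tz, spin], ...]. A call has 1 to 12 rows; each row shifts and turns the commanded pose from where the row before left it, along the tool's axes as they then stand; what a row does not reach is not made up. A row lasts 1/8 s, in which the tool goes at most 62.5 mm and 10.7 degrees, less where a joint would pass 70% of its speed; a pose out of reach is approached as far as the arm can. A call is refused whole if a number of a shift passes 62.5 or a number of a turn 10.7, either way. A call with a gripper value outside its range is refused whole. The fingers move at their own pace and stop on an object; "force" is the grip in N (left out, the last holds). Time passes only in rows, so rows that do not move let the fingers close. It gives the time, the measured TCP pose, the force, the opening and the grip force at its end, in the units of the state.
- get_obs(): the state, without advancing time (a new reading comes with each control period).
- get_image(name): name is "scene" or "side" or "wrist"; returns the picture (480x640x3 uint8, red, green, blue); there is no depth.
- get_calibration(name): a dict with "fx", "fy", "cx", "cy" (pixels), "R" (3x3) and "t" (3): a world point X has camera coordinates R X + t; the wrist camera has in their place "mount" (4x4, takes a point from camera to tool coordinates, whose origin is the TCP and whose axes are the flange's). Camera axes: x right, y down, z forward; pixel columns grow to the right and rows downward; lengths in m; the calibration is good to about 2 mm. A picture is of the moment at which its call begins: read the wrist's pose just before it. get_calibration takes no time and is no camera call.
- finish_job(): hands the job in; it is judged then, once.
The state is a dict: "t": time; "q": joint angles; "dq": joint speeds; "effort": joint torques, N m; "tool_pos": TCP position; "tool_rot": TCP orientation; "contact_force": force on the tool from outside, world axes, zero at the start; "wrist_torque": the same for the moment, N m; "opening": finger opening in m; "grip_force": force on a finger pad.
Only numpy, scipy, OpenCV 4.12 (cv2) and the standard library are available. Lean on these libraries where they do the work, as an engineer would, in place of code of your own. Each camera call takes 0.05 s, during which the arm holds its last target. There are 200 camera calls.

## Working session

There is one attempt and no reset: what is moved stays moved. The work goes in short steps, Python scripts to look and compute and a tool call to move; the robot and the scene stay as the last step left them, time stands still between calls to the robot, and variables do not carry over. Pictures are saved under pics/ and viewed, at most 10 in all, crops included, and the job is handed in when it is done.

Besides the shell and the picture viewer there is one more tool, called after ">>>" in YAML: its name, and indented under it one key for each argument. servo_tool: Moves the arm, as the interface text tells. Its arguments: {"type":"object","properties":{"increments":{"type":"array"},"force":{"type":"number"}},"required":["increments"]}

```bash
mkdir -p pics; cat > h.py <<'E'
import numpy as np, cv2
from scipy.spatial.transform import Rotation as Ro
from station import get_obs, get_image, get_calibration, finish_job
def cam(name,obs=None):
    c=get_calibration(name); K=np.array([[c['fx'],0,c['cx']],[0,c['fy'],c['cy']],[0,0,1.]])
    if name=='wrist':
        M=np.array(c['mount']); Rt=Ro.from_rotvec(obs['tool_rot']).as_matrix()
        Rwc=Rt@M[:3,:3]; p=Rt@M[:3,3]+np.array(obs['tool_pos'])
        return K,Rwc.T,-Rwc.T@p
    return K,np.array(c['R']),np.array(c['t'])
def ray(C,uv,z):
    K,R,t=C; uv=np.atleast_2d(np.array(uv,float)); d=(np.linalg.inv(K)@np.c_[uv,np.ones(len(uv))].T).T@R; o=-R.T@t
    return o+d*((z-o[2])/d[:,2])[:,None]
def proj(C,X):
    K,R,t=C; p=(R@np.atleast_2d(X).T).T+t; p=p@K.T; return p[:,:2]/p[:,2:]
def shot(name,f=None):
    o=get_obs(); im=get_image(name)[:,:,::-1].copy()
    if f: cv2.imwrite('pics/'+f,im)
    return im,cam(name,o),o
E
python3 - <<'E'
from h import *
for n in('scene','side','wrist'):
    im,C,o=shot(n,n+'0.png'); print(n,(-C[1].T@C[2]).round(3),C[1][2].round(2))
print(o['tool_rot'],o['tool_pos'],o['t'],o['opening'],Ro.from_rotvec(o['tool_rot']).as_matrix().round(3), o['contact_force'])
E
```

```text
scene [1.19  0.397 1.032] [-0.52 -0.33 -0.79]
side [0.342 0.64  0.782] [ 0.24 -0.64 -0.73]
wrist [0.105 0.619 0.373] [ 0.26 -0.08 -0.96]
[-4.34931123e-01 -3.11082380e+00  2.79000470e-03] [0.17118145 0.60052322 0.23019335] 0.1 0.08574358362475037 [[-0.962  0.274 -0.001]
 [ 0.274  0.962 -0.002]
 [ 0.    -0.002 -1.   ]] [-0.20790114 -0.06568773  0.68302346]
```

View pics/scene0.png

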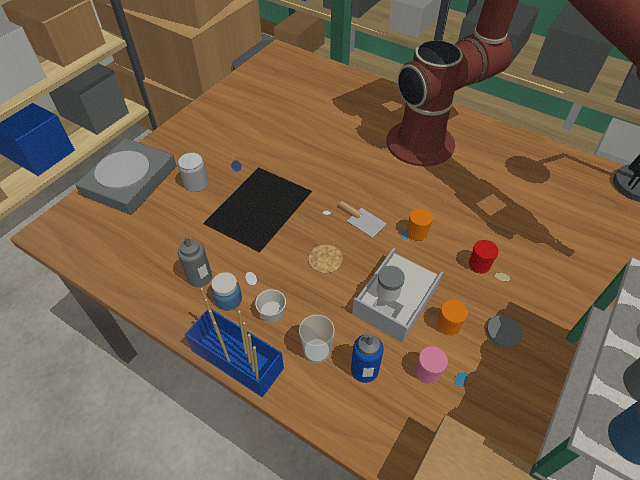

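View pics/side0.png

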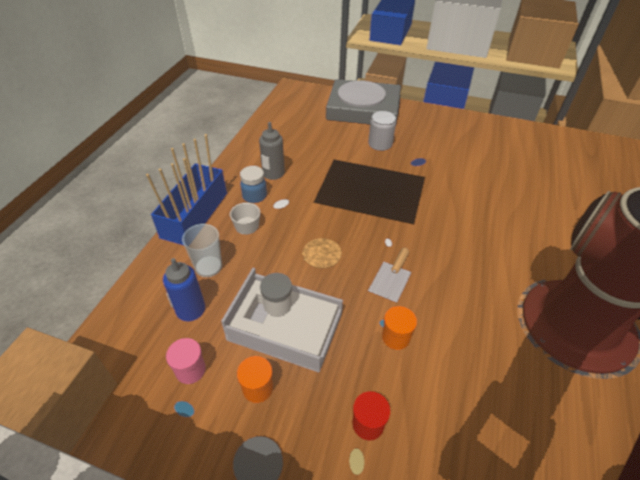

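Scene view: the white pot with the grey lid is in the caddy at (390,285). The orange (420,224)/(453,318), red (483,257) and pink (432,365) pots are look-alikes, and the tin at (193,172) is outside the caddy. The pot in the caddy is the only one that fits. The coaster is at (325,259) and the mat at (258,208). Next I measure the mat and coaster, and make an enlarged crop to confirm the pot.

```bash
python3 - <<'E'
from h import *
crops=[]
for n in('scene','side'):
    im=cv2.imread(f'pics/{n}0.png'); C=cam(n); hsv=cv2.cvtColor(im,cv2.COLOR_BGR2HSV)
    # mat
    m=(im.max(2)<45).astype(np.uint8); s=(258,208) if n=='scene' else (370,190)
    _,L,st,ce=cv2.connectedComponentsWithStats(cv2.morphologyEx(m,cv2.MORPH_OPEN,np.ones((3,3))))
    mm=(L==L[s[1],s[0]]).astype(np.uint8); print(n,'mat area',mm.sum(),L[s[1],s[0]])
    c=max(cv2.findContours(mm,0,1)[0],key=cv2.contourArea)
    P=ray(C,c[:,0,:],0.003)[:,:2].astype(np.float32)
    print(' mat rect m',cv2.minAreaRect(P*1000))
    # coaster: light yellowish
    s=(325,259) if n=='scene' else (322,253)
    w=im[s[1]-30:s[1]+30,s[0]-40:s[0]+40]; print(' cork',im[s[1],s[0]],' wood',im[s[1]-25,s[0]-30])
    print(' coaster c',ray(C,s,0.004).round(3))
    b=(300,215,480,350) if n=='scene' else (200,250,380,380)
    crops.append(cv2.resize(im[b[1]:b[3],b[0]:b[2]],(0,0),fx=4.4,fy=4.4,interpolation=cv2.INTER_CUBIC))
    cv2.imwrite(f'pics/{n}_crop.png',crops[-1]); print(crops[-1].shape)
E
```

```text
scene mat area 4533 5
 mat rect m ((494.584228515625, -256.96026611328125), (257.9134826660156, 188.0780487060547), 1.5695853233337402)
 cork [ 91 142 172]  wood [ 55  94 133]
 coaster c [[ 0.548 -0.002  0.004]]
(594, 792, 3)
side mat area 307200 0
 mat rect m ((742.229736328125, -506.7437744140625), (2991.3974609375, 2045.416259765625), 18.844058990478516)
 cork [ 89 147 197]  wood [ 59 108 164]
 coaster c [[ 0.544 -0.001  0.004]]
(572, 792, 3)
```

View pics/scene_crop.png

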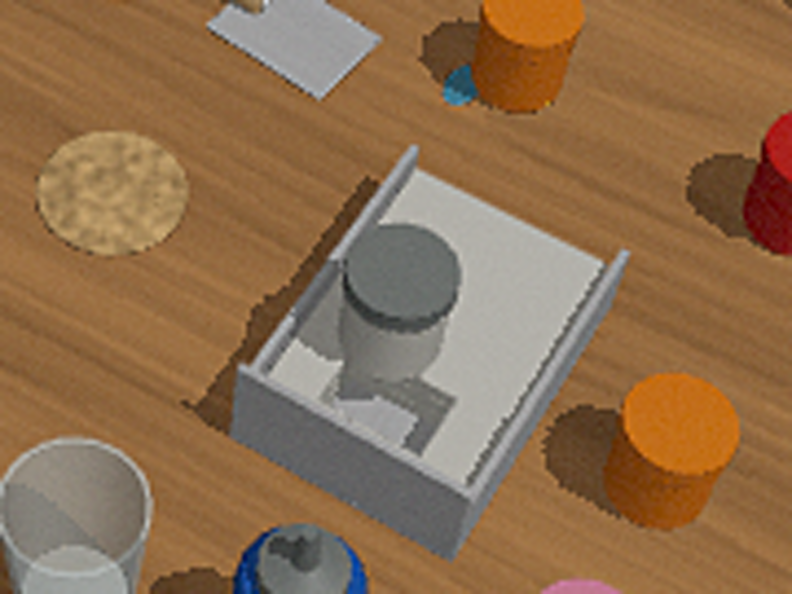

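The crop confirms it: white body, grey lid, standing on the top board partly over the slot. Crop pixels: lid centre (402,276), front wall tips (416,148)/(626,252), back corners (240,368)/(475,493), bottom (232,435)/(456,557).

```bash
python3 - <<'E'
from h import *
C=cam('scene'); f=lambda x,y:(300+x/4.4-.4,215+y/4.4-.4)
for nm,p,z in[('lid',(402,277),.110),('FL',(416,148),.052),('FR',(626,252),.052),('BLtop',(240,368),.07),('BRtop',(475,493),.07),('BLbot',(232,435),0),('BRbot',(456,557),0),('board FR',(604,262),.042),('board FL',(424,170),.042),('coaster',(112,192),.004)]:
    print(nm,ray(C,f(*p),z).round(4)[0])
# lid and coaster by mask
for n,b,z in(('scene',(0,0),0),('side',(0,0),0)):
    im=cv2.imread(f'pics/{n}0.png');C=cam(n)
    for nm,s,zz,tol in(('coaster',None,.004,0),):
        q=proj(C,[.547,-.001,.004])[0]; 
        hsv=cv2.cvtColor(im,cv2.COLOR_BGR2HSV); 
        sub=np.zeros(im.shape[:2],np.uint8); cv2.circle(sub,tuple(int(v) for v in q),32,1,-1)
        g=cv2.GaussianBlur(im,(3,3),0)[:,:,0].astype(int)  # blue channel
        m=((g>70)&(sub>0)).astype(np.uint8); m=cv2.morphologyEx(cv2.morphologyEx(m,cv2.MORPH_CLOSE,np.ones((5,5))),cv2.MORPH_OPEN,np.ones((5,5)))
        c=max(cv2.findContours(m,0,1)[0],key=cv2.contourArea); P=ray(C,c[:,0],zz)[:,:2].astype(np.float32)*1000
        print(n,nm,cv2.minEnclosingCircle(P),cv2.minAreaRect(P))
    q=proj(C,[.62,.18,.11])[0]; print(n,'lid near',q)
E
```

```text
lid [0.5766 0.192  0.11  ]
FL [0.4549 0.144  0.052 ]
FR [0.456  0.2747 0.052 ]
BLtop [0.6463 0.1393 0.07  ]
BRtop [0.6453 0.2747 0.07  ]
BLbot [0.6459 0.1386 0.    ]
BRbot [0.6449 0.2745 0.    ]
board FR [0.4614 0.2661 0.042 ]
board FL [0.459  0.1527 0.042 ]
coaster [ 0.5456 -0.0031  0.004 ]
scene coaster ((543.6010131835938, -2.3837263584136963), 46.40339279174805) ((544.8348388671875, -5.097515106201172), (90.12468719482422, 85.94111633300781), 33.03756332397461)
scene lid near [376.98991622 288.70722481]
side coaster ((546.4221801757812, -2.384453058242798), 46.33669662475586) ((546.03564453125, -3.2347793579101562), (89.99330139160156, 88.30909729003906), 19.579269409179688)
side lid near [254.83282763 274.24622281]
```

View pics/side_crop.png

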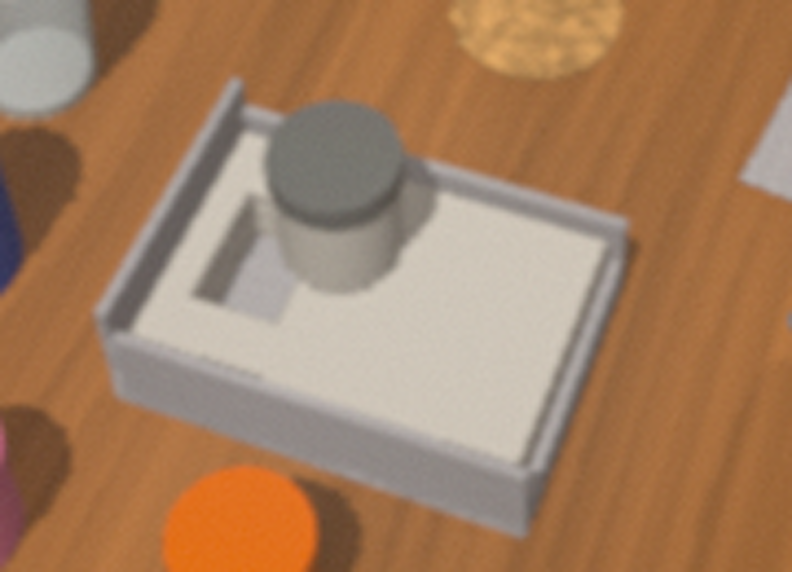

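>>> servo_tool:
  increments:
    - [1,0,0,0,-8]
    - [1,0,0,0,-8]
    - [1,-41,-41,0,0]
    - [1,-41,-41,0,0]
    - [1,-41,-41,0,0]
    - [1,-41,-41,0,0]
    - [1,-41,-41,0,0]
    - [1,-41,-41,0,0]
    - [1,-41,-41,0,0]
    - [1,-41,-41,0,0]
    - [1,-38,-41,0,0]
    - [1,-10,-40,0,0]
  force: 40

```text
t: 1.65
tool_pos: [0.5494, 0.1906, 0.2308]
tool_rot: [0.0, -3.141, 0.0]
contact_force: [0.7, 0.0, 0.1]
opening: 0.0856
grip_force: 0.0
```

```bash
python3 - <<'E'
from h import *
C=cam('side'); f=lambda x,y:(200+x/4.4-.4,250+y/4.4-.4)
print('lid side',ray(C,f(336,157),.110).round(4)); print('boardFR',ray(C,f(524,462),.042),ray(C,f(608,240),.042))
for nm,p in[('slot a',(194,297)),('slot b',(275,320)),('slot c',(248,200))]: print(nm,ray(C,f(*p),.042).round(4))
print('BL',ray(C,f(235,80),.07),ray(C,f(100,318),.07))
im,Cw,o=shot('wrist','w1.png'); print(o['t'],o['tool_pos'],o['contact_force'],Ro.from_rotvec(o['tool_rot']).as_matrix().round(3).tolist())
print(proj(Cw,[[.577,.192,.110],[.602,.207,.042]]))
E
```

```text
lid side [[0.572  0.1906 0.11  ]]
boardFR [[0.46193454 0.26330302 0.042     ]] [[0.46190441 0.14679791 0.042     ]]
slot a [[0.6248 0.2368 0.042 ]]
slot b [[0.5863 0.2356 0.042 ]]
slot c [[0.6239 0.1812 0.042 ]]
BL [[0.64707049 0.13854891 0.07      ]] [[0.64685562 0.2747713  0.07      ]]
1.65 [0.54938582 0.19060241 0.23075573] [0.72758146 0.0216164  0.11384183] [[-1.0, -0.0, -0.001], [-0.0, 1.0, -0.0], [0.001, -0.0, -1.0]]
[[313.11056232 265.34758514]
 [328.96364113 265.38206086]]
```

View pics/w1.png

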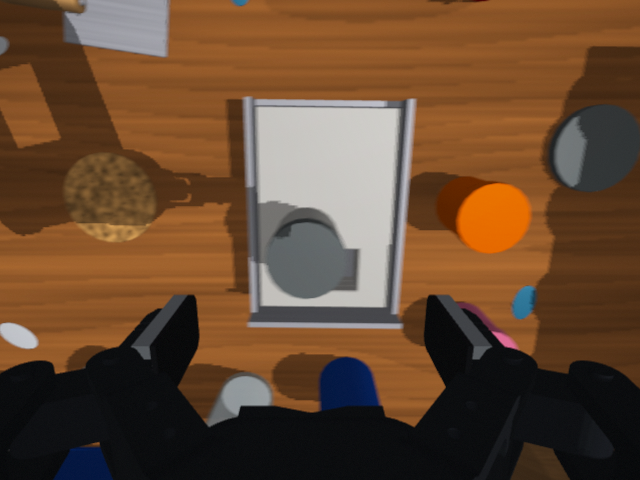

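The wrist view shows the lid centred at about (306,258). The board and caddy are square with the tool, and the coaster is at (110,197). Combining the views puts the pot at about (0.573, 0.190). I'll descend over it and grip.

>>> servo_tool:
  increments:
    - [1,-24,0,40,0]
    - [1,0,0,45,0]
    - [1,0,0,45,0]
    - [1,0,0,25,0]
    - [1,0,0,10,0]
    - [1,0,0,0,0]
    - [0,0,0,0,0]
    - [0,0,0,0,0]
    - [0,0,0,0,0]
    - [0,0,0,0,0]
    - [0,0,0,0,0]
  force: 40

```text
t: 3.08
tool_pos: [0.5736, 0.1925, 0.0687]
tool_rot: [-0.002, 3.138, -0.0]
contact_force: [0.0, -2.8, 6.4]
opening: 0.058
grip_force: 42.2
```

>>> servo_tool:
  increments:
    - [0,0,0,-10,0]
    - [0,0,0,-20,0]
    - [0,0,0,-30,0]
    - [0,5,-25,0,0]
    - [0,6,-45,0,0]
    - [0,6,-50,0,0]
    - [0,6,-45,0,0]
    - [0,4,-25,0,0]
    - [0,0,-5,0,0]
    - [0,0,0,0,0]

```text
t: 4.32
tool_pos: [0.5455, -0.0021, 0.1269]
tool_rot: [-0.002, 3.141, 0.001]
contact_force: [-0.4, 0.7, -3.1]
opening: 0.0579
grip_force: 43.9
```

```bash
python3 - <<'E'
from h import *
a=shot('scene')[0]; b=shot('side')[0]
cv2.imwrite('pics/c2.png',np.hstack([cv2.resize(a[150:390,230:470],(400,400)),cv2.resize(b[170:410,200:440],(400,400))]))
o=get_obs();print(o['t'],o['tool_pos'],o['grip_force'],o['opening'],o['contact_force'])
E
```

```text
4.425 [ 0.54543826 -0.00149455  0.1265697 ] 43.86871083828737 0.05775014898225915 [-1.07541258  0.66916845 -3.35431555]
```

View pics/c2.png

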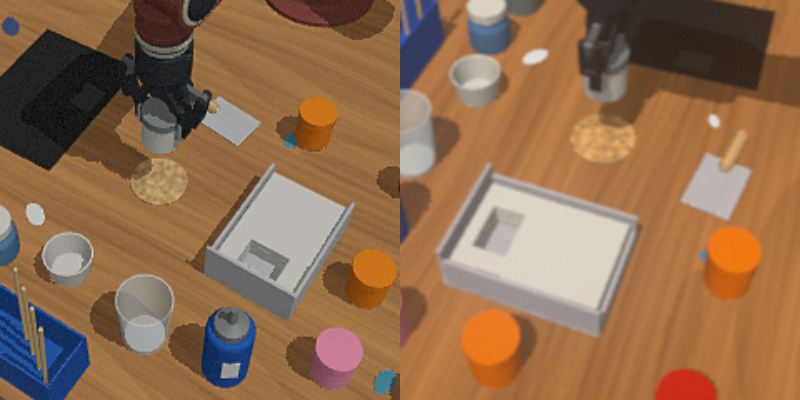

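The pot is held upright over the coaster (left crop: pot (160,125), coaster (160,180)), and the board is still in place. Lowering.

>>> servo_tool:
  increments:
    - [0,0,0,30,0]
    - [0,0,0,35,0]
    - [0,0,0,20,0]
    - [0,0,0,4,0]
    - [0,0,0,2,0]
    - [0,0,0,2,0]
    - [0,0,0,0,0]

```text
t: 5.3
tool_pos: [0.5459, -0.0025, 0.0342]
tool_rot: [-0.002, 3.14, -0.0]
contact_force: [-0.7, 0.7, -3.0]
opening: 0.058
grip_force: 43.9
```

>>> servo_tool:
  increments:
    - [0,0,0,2,0]
    - [0,0,0,1.5,0]
    - [0,0,0,0,0]

```text
t: 5.68
tool_pos: [0.5458, -0.0026, 0.0307]
tool_rot: [-0.002, 3.141, -0.0]
contact_force: [-2.5, -0.0, 2.8]
opening: 0.0577
grip_force: 44.1
```

Touched down. Release and go up.

>>> servo_tool:
  increments:
    - [1,0,0,0,0]
    - [1,0,0,0,0]
    - [1,0,0,0,0]
    - [1,0,0,0,0]
    - [1,0,0,-20,0]
    - [1,0,0,-45,0]
    - [1,0,0,-45,0]
    - [1,0,30,-20,0]
    - [0,-20,55,0,0]
    - [0,-10,55,0,0]
    - [0,0,0,0,0]

```text
t: 7.05
tool_pos: [0.5757, 0.1409, 0.1617]
tool_rot: [-0.01, 3.139, 0.001]
contact_force: [-0.5, -0.9, 0.5]
opening: 0.0323
grip_force: 0.0
```

```bash
python3 - <<'E'
from h import *
a,_,_=shot('scene','s3.png'); b,_,_=shot('side','d3.png'); w,Cw,o=shot('wrist','w3.png')
print(o['t'],o['tool_pos'],o['opening'],o['contact_force'])
c=lambda C,X:tuple(int(v) for v in proj(C,X)[0])
def crop(im,C):
    u,v=c(C,[.56,.15,.04]); u=min(max(u,75),565); v=min(max(v,75),405); print('off',u-75,v-75)
    return cv2.resize(im[v-75:v+75,u-75:u+75],(400,400),interpolation=cv2.INTER_CUBIC)
w2=cv2.resize(w,(533,400)); 
cv2.imwrite('pics/c3.png',np.hstack([crop(b,cam('side')),w2[:,66:466]]))
E
```

```text
7.15 [0.57528492 0.13801877 0.16098378] 0.016350899280758235 [-1.11388368 -1.35454111  0.29054766]
off 216 217
```

View pics/c3.png

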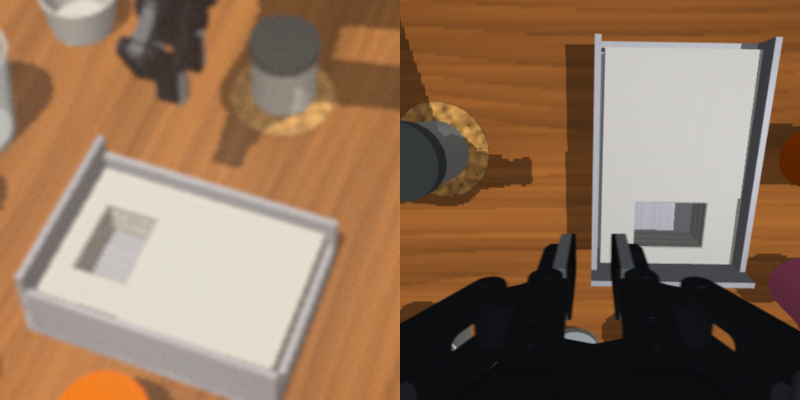

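The pot stands on the coaster. The slot is clear: wrist full-frame corners are about (360,242)–(448,296), and the side crop corners are (107,205),(158,220),(128,283),(76,268).

```bash
python3 - <<'E'
from h import *
o=get_obs(); o['tool_pos']=[0.57528492,0.13801877,0.16098378]; C=cam('wrist',o)
print(ray(C,[(360.5,242.5),(448,243),(446,296),(360,294)],.042).round(4))
print('caddy front wall L/R z.026',ray(C,[((600-334)*1.2,45*1.2),((765-334)*1.2,46*1.2)],.042).round(4))
S=cam('side'); print(ray(S,[(216+x/2.667-.3,217+y/2.667-.3) for x,y in((107,205),(158,220),(128,283),(76,268))],.042).round(4))
o=get_obs(); print(o['tool_pos'],o['opening'])
E
```

```text
[[0.5851 0.1734 0.042 ]
 [0.5855 0.2361 0.042 ]
 [0.6268 0.2386 0.042 ]
 [0.6251 0.1744 0.042 ]]
caddy front wall L/R z.026 [[0.4612 0.1431 0.042 ]
 [0.462  0.2678 0.042 ]]
[[0.6257 0.178  0.042 ]
 [0.5839 0.1777 0.042 ]
 [0.583  0.2355 0.042 ]
 [0.6238 0.2367 0.042 ]]
[0.57515702 0.13727577 0.16067741] 0.008307761458025753
```

>>> servo_tool:
  increments:
    - [0,12,40,0,0]
    - [0,9,28,0,0]
    - [0,0,0,40,0]
    - [0,0,0,45,0]
    - [0,0,0,20,0]
    - [0,0,0,6,0]
    - [0,0,0,3,0]
    - [0,0,0,1.5,0]
    - [0,0,0,0,0]
  force: 40

```text
t: 8.32
tool_pos: [0.5548, 0.2058, 0.0455]
tool_rot: [-0.002, 3.14, 0.001]
contact_force: [-0.1, -0.2, -0.0]
opening: 0.0004
grip_force: 0.0
```

>>> servo_tool:
  increments:
    - [0,0,0,1.5,0]
    - [0,0,0,1,0]
    - [0,0,0,1,0]
    - [0,0,0,0.5,0]
    - [0,0,0,0,0]

```text
t: 8.95
tool_pos: [0.5541, 0.2057, 0.042]
tool_rot: [0.003, -3.141, 0.0]
contact_force: [-4.4, -1.2, 9.9]
opening: 0.0001
grip_force: 4.8
```

>>> servo_tool:
  increments:
    - [0,0,0,-10,0]
    - [0,-25,0,0,0]
    - [0,-26,0,0,0]
    - [0,0,0,0,0]
    - [0,0,0,10,0]
    - [0,0,0,5,0]
    - [0,0,0,2,0]
    - [0,0,0,0,0]

```text
t: 9.95
tool_pos: [0.6044, 0.2057, 0.033]
tool_rot: [0.003, -3.141, 0.0]
contact_force: [-0.2, -0.3, -0.2]
opening: -0.0
grip_force: 0.0
```

>>> servo_tool:
  increments:
    - [0,0,0,-1.2,0]
    - [0,4,0,0,0]
    - [0,5,0,0,0]
    - [0,5,0,0,0]
    - [0,5,0,0,0]
    - [0,0,0,0,0]

```text
t: 10.7
tool_pos: [0.5854, 0.2056, 0.0345]
tool_rot: [0.003, -3.141, 0.0]
contact_force: [-0.4, 0.2, 0.4]
opening: -0.0
grip_force: 0.0
```

>>> servo_tool:
  increments:
    - [0,5,0,0,0]
    - [0,5,0,0,0]

```text
t: 10.95
tool_pos: [0.5758, 0.2056, 0.0345]
tool_rot: [-0.002, 3.141, 0.0]
contact_force: [0.6, -0.5, 0.3]
opening: 0.0001
grip_force: 0.6
```

```bash
python3 - <<'E'
from h import *
b,_,o=shot('side','d4.png'); w,Cw,o=shot('wrist','w4.png'); print(o['tool_pos'],o['contact_force'],o['q'],o['t'])
cv2.imwrite('pics/c4.png',np.hstack([cv2.resize(b[217:367,200:350],(400,400),interpolation=cv2.INTER_CUBIC),cv2.resize(w,(533,400))[:,66:466]]))
E
```

```text
[0.57516693 0.20563681 0.03437555] [ 0.36561763 -0.51653783  0.07884664] [ 2.21560826e-01  2.16368757e-01  1.78315460e+00  6.19088570e-05
  1.14265084e+00 -1.35085504e+00] 11.0
```

View pics/c4.png

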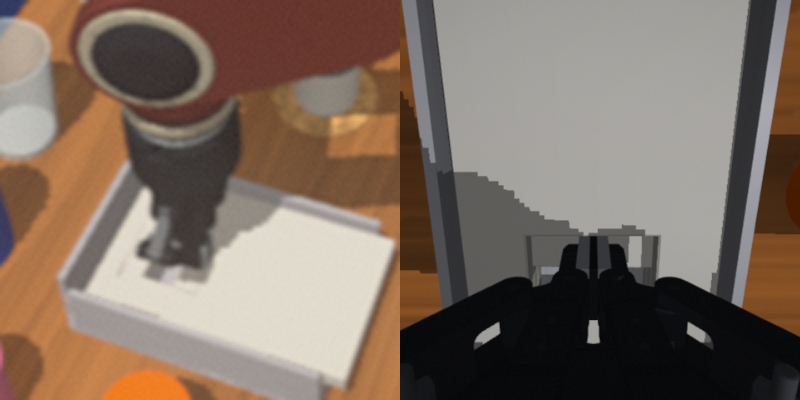

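The side crop shows the board sliding out over the front lip (front edge at about (365,310), past the wall), by about 20 mm. Continue with 45 mm.

>>> servo_tool:
  increments:
    - [0,6,0,0,0]
    - [0,7,0,0,0]
    - [0,7,0,0,0]
    - [0,7,0,0,0]
    - [0,7,0,0,0]
    - [0,7,0,0,0]
    - [0,4,0,0,0]
    - [0,0,0,0,0]
    - [0,0,0,0,0]

```text
t: 12.18
tool_pos: [0.5308, 0.2055, 0.0343]
tool_rot: [0.002, -3.141, 0.0]
contact_force: [-0.4, -0.1, 0.1]
opening: -0.0007
grip_force: 0.0
```

>>> servo_tool:
  increments:
    - [0,-2,0,0,0]
    - [0,0,0,-20,0]
    - [0,0,0,-50,0]
    - [0,0,0,-50,0]
    - [0,30,0,-20,0]
    - [0.45,30,0,0,0]
    - [0.45,0,0,0,0]

```text
t: 13.05
tool_pos: [0.4723, 0.2057, 0.1763]
tool_rot: [-0.004, 3.139, 0.001]
contact_force: [-0.0, 0.6, 0.0]
opening: 0.0357
grip_force: 0.0
```

```bash
python3 - <<'E'
from h import *
b,_,o=shot('side','d5.png'); w,Cw,o=shot('wrist','w5.png'); s,_,_=shot('scene','s5.png'); print(o['tool_pos'],o['tool_rot'],o['t'],o['opening'])
cv2.imwrite('pics/c5.png',np.hstack([cv2.resize(s[217:367,320:470],(400,400),interpolation=cv2.INTER_CUBIC),cv2.resize(w,(533,400))[:,66:466]]))
E
```

```text
[0.47304523 0.20560916 0.17596048] [-2.99723552e-03  3.13923673e+00  7.63699066e-04] 13.1 0.0385374717183266
```

View pics/c5.png

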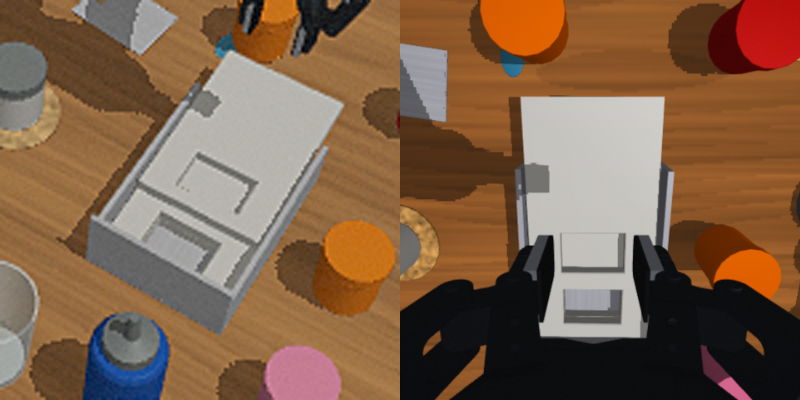

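The board lies square, slid forward, with its slot at right panel (560–626, 234–271). In the left panel its rear edge is (137,185)–(257,243) and its front is (232,52)–(343,104).

```bash
python3 - <<'E'
from h import *
o=get_obs(); o['tool_pos']=[0.473,.2056,.17596]; C=cam('wrist',o); g=lambda x,y:((x-334)*1.2,y*1.2)
print('wrist front',ray(C,[g(521,97),g(664,97)],.042).round(4)); print('slot',ray(C,[g(560,234),g(626,234),g(626,271),g(560,271)],.042).round(4))
S=cam('scene'); h=lambda x,y:(320+x/2.667-.3,217+y/2.667-.3)
print('scene front',ray(S,[h(232,52),h(343,104)],.042).round(4)); print('rear',ray(S,[h(137,185),h(257,243)],.042).round(4))
print('slot',ray(S,[h(197,153),h(257,183)],.042).round(4)); print(get_obs()['tool_pos'],o['q'])
E
```

```text
wrist front [[0.396  0.1456 0.042 ]
 [0.3961 0.2645 0.042 ]]
slot [[0.5185 0.1745 0.042 ]
 [0.5186 0.2363 0.042 ]
 [0.5571 0.2373 0.042 ]
 [0.557  0.1734 0.042 ]]
scene front [[0.3948 0.1503 0.042 ]
 [0.3942 0.2665 0.042 ]]
rear [[0.5791 0.1485 0.042 ]
 [0.5746 0.2655 0.042 ]]
slot [[0.5188 0.1774 0.042 ]
 [0.5184 0.2379 0.042 ]]
[0.4736338  0.20547584 0.17529654] [ 2.65170775e-01 -1.70434909e-01  1.92137133e+00 -1.20539654e-04
  1.38934460e+00 -1.30692053e+00]
```

>>> servo_tool:
  increments:
    - [0.53,0,0,0,10]
    - [0.53,0,0,0,10]
    - [0.53,0,0,0,10]
    - [0.53,0,0,0,10]
    - [0.53,0,0,0,10]
    - [0.53,0,0,0,10]
    - [0.53,0,0,0,10]
    - [0.53,0,0,0,10]
    - [0.53,0,0,0,10]
    - [0.53,0,47,0,0]
    - [0.53,0,47,0,0]
    - [0.53,0,0,0,0]
  force: 100

```text
t: 14.7
tool_pos: [0.5697, 0.205, 0.1735]
tool_rot: [-2.222, -2.221, 0.002]
contact_force: [-0.2, -0.5, -0.1]
opening: 0.0452
grip_force: 0.0
```

```bash
python3 - <<'E'
from h import *
w,C,o=shot('wrist','w6.png'); print(o['tool_pos'],Ro.from_rotvec(o['tool_rot']).as_matrix().round(3).tolist(),o['opening'],o['q'][5],o['t'])
g=cv2.cvtColor(w,cv2.COLOR_BGR2GRAY)
# intensity profile along world x at y=0.19..0.22 offsets, top face
xs=np.arange(.50,.66,.002)
for y in(.24,.225):
    p=proj(C,np.c_[xs,np.full(len(xs),y),np.full(len(xs),.042)]); print(y,[(round(x*1000),int(g[int(v),int(u)])) if 0<=u<640 and 0<=v<480 else None for x,(u,v) in zip(xs,p)])
E
```

```text
[0.56967598 0.20497808 0.1735259 ] [[0.0, 1.0, -0.001], [1.0, -0.0, -0.0], [-0.0, -0.001, -1.0]] 0.04516490543524117 0.2230320894108194 14.7
0.24 [(500, 185), (502, 185), (504, 186), (506, 186), (508, 186), (510, 186), (512, 186), (514, 186), (516, 186), (518, 185), (520, 184), (522, 185), (524, 184), (526, 185), (528, 185), (530, 186), (532, 185), (534, 186), (536, 186), (538, 185), (540, 185), (542, 185), (544, 185), (546, 185), (548, 185), (550, 185), (552, 186), (554, 185), (556, 186), (558, 186), (560, 186), (562, 188), (564, 188), (566, 187), (568, 187), (570, 188), (572, 187), (574, 188), (576, 187), (578, 187), (580, 187), (582, 189), (584, 187), (586, 186), (588, 185), (590, 186), (592, 186), (594, 185), (596, 184), (598, 185), (600, 184), (602, 185), (604, 186), (606, 186), (608, 185), (610, 185), (612, 185), (614, 184), (616, 185), (618, 185), (620, 185), (622, 184), (624, 185), (626, 186), (628, 185), (630, 186), (632, 186), (634, 185), (636, 185), (638, 184), (640, 171), (642, 57), (644, 56), (646, 56), (648, 57), (650, 58), (652, 57), (654, 99), (656, 159), (658, 158), 
[... 281 characters left out ...]
, (544, 187), (546, 187), (548, 186), (550, 186), (552, 187), (554, 188), (556, 186), (558, 187), (560, 164), (562, 187), (564, 187), (566, 186), (568, 187), (570, 187), (572, 187), (574, 187), (576, 186), (578, 186), (580, 186), (582, 186), (584, 171), (586, 161), (588, 160), (590, 160), (592, 161), (594, 161), (596, 161), (598, 161), (600, 160), (602, 161), (604, 162), (606, 161), (608, 161), (610, 160), (612, 160), (614, 160), (616, 161), (618, 161), (620, 142), (622, 75), (624, 102), (626, 184), (628, 185), (630, 184), (632, 184), (634, 184), (636, 185), (638, 184), (640, 139), (642, 55), (644, 57), (646, 57), (648, 59), (650, 60), (652, 58), (654, 98), (656, 159), (658, 158), (660, 98)]
```

Slot edges at 0.519 and 0.560, so the bar centre is at 0.568. Descend and grip.

>>> servo_tool:
  increments:
    - [0.53,1.5,-1.7,45,0]
    - [0.53,0,0,50,0]
    - [0.53,0,0,30,0]
    - [0.53,0,0,10,0]
    - [0.53,0,0,4,0]
    - [0.53,0,0,0,0]

```text
t: 15.5
tool_pos: [0.5662, 0.2074, 0.0371]
tool_rot: [2.219, 2.222, 0.003]
contact_force: [0.5, 0.6, -0.7]
opening: 0.0456
grip_force: 0.0
```

>>> servo_tool:
  increments:
    - [0.53,0,1.5,3,0]
    - [0.53,0,0,1.5,0]
    - [0.53,0,0,0,0]

```text
t: 15.88
tool_pos: [0.5668, 0.2071, 0.0311]
tool_rot: [2.22, 2.223, 0.0]
contact_force: [-0.2, 0.2, -0.9]
opening: 0.0456
grip_force: 0.0
```

>>> servo_tool:
  increments:
    - [0.53,0,0.8,-0.7,0]
    - [0,0,0,0,0]
    - [0,0,0,0,0]
    - [0,0,0,0,0]
    - [0,0,0,0,0]
    - [0,0,0,0,0]
  force: 100

```text
t: 16.62
tool_pos: [0.5678, 0.2072, 0.0322]
tool_rot: [2.22, 2.223, 0.001]
contact_force: [-1.4, 0.2, 5.2]
opening: 0.013
grip_force: 98.5
```

>>> servo_tool:
  increments:
    - [0,0,0,-4,0]
    - [0,0,0,-8,0]
    - [0,0,0,-12,0]
    - [0,0,0,-15,0]
    - [0,0,0,-15,0]
    - [0,0,0,-15,0]
    - [0,0,0,0,0]
    - [0,0,0,0,0]

```text
t: 17.62
tool_pos: [0.5673, 0.207, 0.1004]
tool_rot: [-2.22, -2.223, 0.001]
contact_force: [0.9, -0.4, -2.2]
opening: 0.0135
grip_force: 98.0
```

```bash
python3 - <<'E'
from h import *
o=get_obs(); print(o['tool_pos'],o['tool_rot'],o['grip_force'],o['contact_force'],o['wrist_torque'],o['opening'],o['t'])
a=shot('scene','s7.png')[0]; b=shot('side','d7.png')[0]
cv2.imwrite('pics/c7.png',np.hstack([cv2.resize(a[120:400,240:520],(400,400)),cv2.resize(b[150:430,180:460],(400,400))]))
E
```

```text
[0.56726471 0.20703782 0.1003955 ] [-2.21962304e+00 -2.22285413e+00  7.62317558e-04] 97.9563295841217 [ 0.85569018 -0.44893331 -2.24566982] [-0.00153575 -0.14619849  0.0103831 ] 0.013454387420824273 17.625
```

```bash
python3 - <<'E'
from h import *
S=cam('scene'); D=cam('side')
print('bottle_b',ray(S,(202,282),0),ray(D,(272,175),0),'jar',ray(S,(229,304),0),'tin',ray(S,(195,188),0),'spat',ray(S,[(340,205),(385,222),(365,236)],0).round(3))
im=cv2.imread('pics/s7.png'); g=im.min(2)
X=np.array([[.3945,.147,.110],[.3945,.267,.110],[.5755,.147,.110],[.5755,.267,.110]]); print('expected corners scene',proj(S,X).round(1))
m=(im.min(2)>120).astype(np.uint8); n,L,st,ce=cv2.connectedComponentsWithStats(m)
for i in range(1,n):
    if st[i,4]>400:
        c=max(cv2.findContours((L==i).astype(np.uint8),0,1)[0],key=cv2.contourArea); print(st[i],cv2.approxPolyDP(c,5,True)[:,0].tolist())
E
```

```text
bottle_b [[ 0.77306442 -0.2227043   0.        ]] [[ 7.64686830e-01 -2.26117773e-01  1.11022302e-16]] jar [[ 0.78598974 -0.12541587  0.        ]] tin [[ 0.53565943 -0.45796487  0.        ]] spat [[ 0.362 -0.07   0.   ]
 [ 0.349  0.067  0.   ]
 [ 0.422  0.045  0.   ]]
expected corners scene [[409.4 218.3]
 [454.4 238.9]
 [373.8 268.3]
 [421.3 292.6]]
[   0    0  124  107 3328] [[0, 106], [37, 83], [27, 94], [123, 40], [101, 29], [105, 44], [64, 68], [51, 62], [43, 69], [22, 28], [8, 21], [0, 5], [9, 0], [1, 3]]
[ 29  99 118  93 969] [[146, 109], [125, 99], [128, 114], [98, 135], [85, 129], [71, 139], [75, 150], [57, 170], [52, 166], [49, 173], [58, 171], [29, 190]]
[ 598  118   42   47 1330] [[613, 118], [598, 150], [622, 158], [620, 163], [636, 163], [639, 126]]
[  94  150   55   39 1591] [[148, 161], [139, 152], [119, 151], [103, 158], [94, 175], [104, 185], [129, 187], [142, 179]]
[178 153  27  38 570] [[184, 154], [179, 167], [194, 173], [193, 187], [200, 190], [201, 157]]
[    0   183   283   297 31615] [[0, 238], [0, 293], [12, 288], [11, 305], [0, 299], [0, 479], [81, 479], [80,
[... 985 characters left out ...]
0], [588, 340], [580, 347], [582, 342], [588, 353], [579, 349], [587, 355], [579, 358], [581, 367], [576, 357], [571, 372], [584, 368], [588, 353], [591, 370]]
[299 314  36  49 970] [[313, 314], [299, 333], [306, 355], [320, 362], [328, 356], [334, 328], [327, 317]]
[420 347  28  26 558] [[423, 349], [422, 365], [443, 370], [443, 351]]
[541 371  48  87 850] [[583, 371], [570, 375], [551, 428], [554, 422], [560, 426], [557, 416], [564, 423], [571, 416], [571, 429], [563, 428], [568, 436], [552, 437], [558, 442], [541, 457], [570, 434], [577, 412], [567, 409], [579, 407], [588, 379]]
[ 571  425   69   55 1171] [[577, 425], [572, 445], [639, 479], [639, 465], [602, 446], [604, 439], [598, 445]]
```

View pics/c7.png

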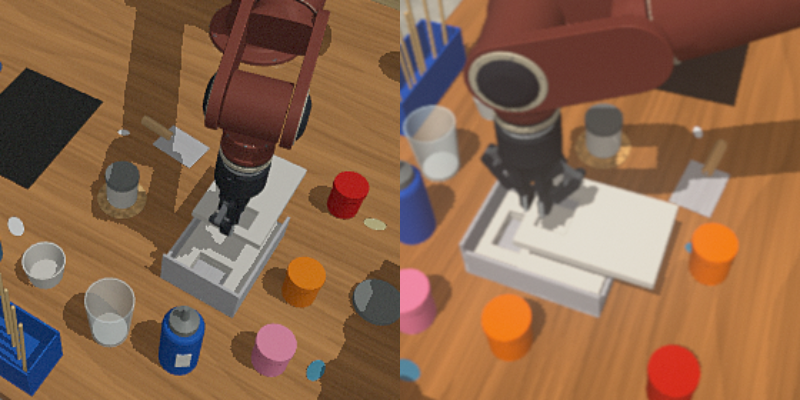

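The board is held level (front corner seen at (454,239), predicted (454.4,238.9)); the lower boards are still in the caddy and the pot is on the coaster. Raise and carry to the mat.

>>> servo_tool:
  increments:
    - [0,0,0,-20,0]
    - [0,0,0,-25,0]
    - [0,-15,0,-15,0]
    - [0,-35,1,0,0]
    - [0,-50,1,0,0]
    - [0,-50,1,0,0]
    - [0,-50,1,0,0]
    - [0,-50,1,0,0]
    - [0,-50,1,0,0]
    - [0,-50,1,0,0]
    - [0,-45,1,0,0]
    - [0,-35,1,0,0]

```text
t: 19.23
tool_pos: [0.5764, -0.2256, 0.1614]
tool_rot: [2.221, 2.221, -0.0]
contact_force: [0.7, 1.1, -1.6]
opening: 0.0135
grip_force: 98.1
```

>>> servo_tool:
  increments:
    - [0,-22,0,0,0]
    - [0,-12,0,0,0]
    - [0,0,0,0,0]
    - [0,0,0,0,0]

```text
t: 19.73
tool_pos: [0.5773, -0.2558, 0.1606]
tool_rot: [-2.218, -2.224, -0.0]
contact_force: [0.1, 0.3, -1.2]
opening: 0.0135
grip_force: 98.1
```

>>> servo_tool:
  increments:
    - [0,0,0,35,0]
    - [0,0,0,45,0]
    - [0,0,0,40,0]
    - [0,0,0,18,0]
    - [0,0,0,8,0]
    - [0,0,0,3,0]
    - [0,0,0,0,0]

```text
t: 20.6
tool_pos: [0.5783, -0.2574, 0.0133]
tool_rot: [2.218, 2.221, 0.001]
contact_force: [0.6, -0.7, -2.7]
opening: 0.0135
grip_force: 98.1
```

>>> servo_tool:
  increments:
    - [0,0,0,2,0]
    - [0,0,0,1.5,0]
    - [0,0,0,0,0]

```text
t: 20.98
tool_pos: [0.5772, -0.2569, 0.0082]
tool_rot: [-2.22, -2.223, 0.0]
contact_force: [0.3, -0.6, -1.3]
opening: 0.0133
grip_force: 98.1
```

>>> servo_tool:
  increments:
    - [0,0,0,1.5,0]
    - [0,0,0,1,0]
    - [0,0,0,0.5,0]
    - [0,0,0,0,0]

```text
t: 21.48
tool_pos: [0.5772, -0.2569, 0.0053]
tool_rot: [-2.22, -2.223, 0.0]
contact_force: [0.0, -0.4, -1.1]
opening: 0.0132
grip_force: 98.3
```

>>> servo_tool:
  increments:
    - [0,0,0,0.8,0]
    - [0,0,0,0,0]

```text
t: 21.72
tool_pos: [0.5773, -0.2569, 0.0052]
tool_rot: [-2.219, -2.223, 0.0]
contact_force: [-2.7, 1.0, 4.9]
opening: 0.0133
grip_force: 99.0
```

On the mat. Release partway, then go up and back away.

>>> servo_tool:
  increments:
    - [0.5,0,0,0,0]
    - [0.5,0,0,0,0]
    - [0.5,0,0,0,0]
    - [0.5,0,0,-10,0]
    - [0.5,0,0,-30,0]
    - [0.5,0,0,-50,0]
    - [0.5,0,0,-60,0]
    - [0.5,0,0,-50,0]
    - [0.5,0,0,-30,0]
    - [0.5,0,0,0,0]

```text
t: 22.98
tool_pos: [0.5789, -0.2578, 0.2393]
tool_rot: [2.214, 2.218, 0.003]
contact_force: [-0.8, -1.2, 0.2]
opening: 0.0426
grip_force: 0.0
```

```bash
python3 - <<'E'
from h import *
o=get_obs(); print(o['t'],o['tool_pos'],o['contact_force'],o['opening'],o['grip_force'])
for n,z in(('scene',.015),('side',.015),('wrist',.015)):
    im,C,_=shot(n,n+'8.png'); m=(im.min(2)>110).astype(np.uint8)
    k,L,st,ce=cv2.connectedComponentsWithStats(cv2.morphologyEx(m,cv2.MORPH_CLOSE,np.ones((3,3))))
    u,v=proj(C,[.45,-.30,.015])[0].astype(int)
    if not(0<=u<640 and 0<=v<480) or L[v,u]==0: print(n,'no',u,v); continue
    c=max(cv2.findContours((L==L[v,u]).astype(np.uint8),0,1)[0],key=cv2.contourArea)
    print(n,'board',cv2.minAreaRect(ray(C,c[:,0],z)[:,:2].astype(np.float32)*1000))
    q=proj(C,[.546,-.003,.072])[0]; print('pot lid expected',q, im[int(q[1]),int(q[0])] if 0<=q[0]<640 and 0<=q[1]<480 else '')
    # lid mask near
    if n!='wrist':
        sat=(im.max(2).astype(int)-im.min(2)<25)&(im.max(2)<140); M=np.zeros(sat.shape,np.uint8); cv2.circle(M,tuple(int(x) for x in q),26,1,-1)
        mm=cv2.morphologyEx((sat&(M>0)).astype(np.uint8),cv2.MORPH_OPEN,np.ones((3,3))); cs=cv2.findContours(mm,0,1)[0]
        if cs: c=max(cs,key=cv2.contourArea); print('lid ellipse',cv2.minAreaRect(ray(C,c[:,0],.072)[:,:2].astype(np.float32)*1000))
E
```

```text
22.975 [ 0.57886809 -0.25783419  0.23930444] [-0.83214773 -1.16382963  0.22306715] 0.042604666304065716 0.0
scene board ((495.40869140625, -254.61953735351562), (186.2512664794922, 127.02721405029297), 0.045353688299655914)
pot lid expected [325.28810435 242.05901257] [109 111 108]
lid ellipse ((561.51904296875, 7.8748931884765625), (96.04094696044922, 57.00025939941406), 33.40532302856445)
side board ((494.44488525390625, -251.74069213867188), (182.11009216308594, 134.07835388183594), 0.026414938271045685)
pot lid expected [321.99364108 231.8055384 ] [110 117 119]
lid ellipse ((541.8762817382812, 10.303390502929688), (52.7420768737793, 82.38510131835938), 17.600950241088867)
wrist board ((494.3908996582031, -258.545166015625), (120.11270904541016, 180.5527801513672), 89.9883041381836)
pot lid expected [ 264.28739903 -172.61388923]
```

The board measures (0.494, −0.256), within about 3 mm of the mat's centre and square with it. The pot's lid is where it should be over the coaster. Handing in.

```bash
python3 -c "from station import finish_job; print(finish_job())"
```

```text
the job is handed in; nothing more can be done
None
```

I handed the job in at about 23 s. The pot stands on the coaster, the top board lies flat on the mat within about 3 mm of its centre and square with it, and the two lower boards were still in the caddy when last viewed. The hand-in returned no verdict.

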